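Release and retract the contactor tray

TASK

Two equipment trays stand pulled out and locked on their slides. For the tray that carries the single big contactor, press down the release lever beside its slide, then push that tray fully home. Leave the other tray, with the row of slim breakers, and its lever as they are.

Things in the scene. Friction and masses are not known exactly. Their poses are not given: they have to be found in the camera images.
- main_pad (a point): Top centre of the steel release lever's pad (36 x 30 mm, 62 mm above bench), outside the contactor unit's left (+y) slide channel (50 mm high). Axes at start: x the way the tray retracts, y left, z up. About 5 N straight down tips it about a pin 40 mm behind (+x): it sinks 14 mm to a hard stop. The tray is free after 9 mm; press to the stop. No spring: stays down when let go.
- main_front (a point): Middle of the top edge of the contactor tray's front panel, outer face; moves with the tray. Axes as main_pad; starts 150 mm before (-x) and 107 mm right (-y) of it. Panel upright, grey, 156 mm wide, 6 thick, 15 to 77 mm above bench, no handle. Contactor (110 x 76 mm, dark grey on pale foot, top 113 mm up) is bolted down 90 mm behind it. Push to +x near its middle, about 5 N; stops when let go.
- main_tray (a joint): Extension of the contactor tray on its slide (m): about 0.149 pulled out and locked (4 mm play), 0 fully home against its end stop. It slides level, along the x axis of main_front, between the channels of a unit fixed to the bench, turned less than 12 degrees from straight ahead.
- other_pad (a point): Top centre of the lever pad of the other slide unit, same in shape and size, also pulled out and locked; its tray carries a row of five slim white breakers (70 x 90 mm together, top about 98 mm above the bench). Not to be pressed. Which unit stands left and which right varies.

How it is judged:
By the outcome, as a careful person would: the job done as asked, in the order asked, and still so for the second after the job is handed in, with the robot touching nothing.
It also fails if it takes over 38 s, if anything falls off the work surface, if the arm or the gripper's body presses on something with over 40 N, if the wrist force passes 120 N, or if a joint passes its speed limit or range.

ROBOT

A 7-joint arm with a two-finger parallel gripper is mounted at the origin on the work surface. World frame = base frame: x ahead of the robot, y to its left, z up, the work surface at z = 0. Lengths are in mm, angles in rad, forces in N, time in s.
With the tool pointing down it reaches from about 400 to 875 mm from the base axis. Payload 4.4 kg.
Tool frame: the origin (TCP) lies between the finger pads; the fingertips stand ctrl.finger_overhang ahead of it and the grasp point (between the pads) lies 11 mm behind it (ctrl.finger_overhang is the distance from the TCP to the fingertips, in mm); z points along the fingers, y is the direction in which the jaws open and shut (so a half turn about z gives the same grasp; the last joint's range is limited). The gripper opens to 85 mm and grips with 20 to 120 N. Pads are 22 mm wide; open, the fingers measure 114 mm over their backs; the gripper's body (76 mm by 85 mm) begins 54 mm behind the grasp point. The pads swing forward as they close: fully open they stand 13 mm farther back than shut.
Start: joints at [-1.329, 0.628, 0.038, 1.517, -0.027, 0.996, -0.02], TCP at [196.902, 619.473, 239.313] pointing down, gripper open.
Joint ranges: [-3.06, 3.06], [-0.37, 2.12], [-1.25, 1.32], [0.18, 2.47], [-1.1, 4.24], [0.23, 1.98], [-2.94, 2.94]. Speed limits (rad/s): [2.57, 2.57, 3.14, 3.14, 3.14, 3.14, 3.14].

INTERFACE

Orientations are given as [roll, pitch, yaw] about the fixed x, y, z axes, in that order (R = Rz(yaw) Ry(pitch) Rx(roll)).
In Python, from cell import ctrl gives the robot as it stands. The module is installed in compiled form; this text tells all that it offers.
- The arm moves only by the tool step_arm, never from a script. Its argument "deltas" is a list that holds one entry, the list of rows, each a list of 7 numbers: the opening, from 0 (shut) to 1 (fully open), then the shift along the world's x, y, z in mm, then the turn, a rotation vector about the world's x, y, z in rad. In form: [[[grip, tx, ty, tz, rx, ry, rz], ...]]. A call has 1 to 10 rows; each row shifts and turns the commanded pose from where the row before left it; what a row does not reach is not made up. A row lasts 1/12 s, in which the tool goes at most 41.7 mm and 7.16 degrees, less where a joint would pass 70% of its speed; a pose out of reach is approached as far as the arm can. A call is refused whole if a number of a shift passes 41.7 or a number of a turn 0.125, either way. A call with a gripper value outside its range is refused whole. The fingers move at their own pace and stop on an object; the grip force is fixed at half the most. Time passes only in rows, so rows that do not move let the fingers close. It gives the time, the measured TCP pose, the force and the opening at its end, in the units of the state.
- ctrl.read_state(): the state, without advancing time (a new reading comes with each control period).
- ctrl.get_image(name): name is "scene" or "top" or "wrist"; returns (picture, depth): 420x560x3 uint8, red, green, blue; 420x560 float32, mm along the optical axis (not along the pixel's ray), 0 where there is no reading.
- ctrl.camera_info(name): a dict with "intrinsics" (3x3 intrinsics, pixels), "rvec" (rotation vector, rad) and "tvec" (3), from world to camera coordinates, as OpenCV has them. Camera axes: x right, y down, z forward; pixel columns grow to the right and rows downward; lengths in mm; the calibration is good to about 2 mm. A picture is of the moment at which its call begins: read the wrist's pose just before it. camera_info takes no time and is no camera call; for the wrist camera it gives the pose at the moment of the call.
- ctrl.finish_job(): hands the job in, once; it reports no verdict.
The state is a dict: "clock": time; "qpos": joint angles; "qd": joint speeds; "tau": joint torques, N m; "eef_pos": TCP position; "tool_rot": TCP orientation; "force": force on the tool from outside, world axes, zero at the start; "torque": the same for the moment, N m; "width": finger opening in mm.
Only numpy, scipy, OpenCV 4.12 (cv2) and the standard library are available. Lean on these libraries where they do the work, as an engineer would, in place of code of your own. Each camera call takes 0.05 s, during which the arm holds its last target.

## Working session

There is one attempt and no reset: what is moved stays moved. The work goes in short steps, Python scripts to look and compute and a tool call to move; the robot and the scene stay as the last step left them, time stands still between calls to the robot, and variables do not carry over. Pictures are saved under pics/ and viewed, and the job is handed in when it is done.

Besides the shell and the picture viewer there is one more tool, called after "Call:" as name(argument=value, ...) on one line, values as JSON. step_arm: Moves the arm, as the interface text tells. Its arguments: {"type":"object","properties":{"deltas":{"type":"array"}},"required":["deltas"]}

```bash
mkdir -p pics; cat > h.py <<'E'
import numpy as np, cv2
from cell import ctrl
def grab(n):
    ci=ctrl.camera_info(n); im,d=ctrl.get_image(n); return im,d,ci
def pts(d,ci):
    K=np.array(ci["intrinsics"]);R=cv2.Rodrigues(np.array(ci["rvec"],float))[0];t=np.array(ci["tvec"],float).ravel()
    v,u=np.indices(d.shape); c=np.stack([(u-K[0,2])/K[0,0]*d,(v-K[1,2])/K[1,1]*d,d],-1)
    P=(c-t)@R; P[d==0]=np.nan; return P
E
python3 - <<'E'
from h import *
s=ctrl.read_state(); print(s, ctrl.finger_overhang)
for n in("scene","top"):
    im,d,ci=grab(n); cv2.imwrite(f"pics/{n}0.png",im[:,:,::-1]); np.savez(f"{n}0.npz",im=im,d=d,K=ci["intrinsics"],r=ci["rvec"],t=ci["tvec"])
    print(n,(d>0).mean())
E
```

```text
{'clock': 0.0, 'qpos': array([-1.32877565,  0.62933016,  0.03843648,  1.51839386, -0.02699866,
        0.99630445, -0.01993286]), 'qd': array([-1.40123648e-05,  8.18201122e-04,  7.68184382e-05, -6.95111614e-04,
        1.30051715e-04,  1.46357106e-03, -1.64020738e-04]), 'tau': array([-3.68252968e-04, -5.63397467e+01,  1.22604623e+00, -1.93453771e+01,
        1.09304636e-02,  1.01660183e-02,  1.75456995e-05]), 'eef_pos': array([196.71942511, 618.86136901, 238.39106413]), 'tool_rot': array([-3.13967480e+00,  2.28962235e-05,  2.83384371e+00]), 'force': array([-0.39373619, -0.52203759,  0.33980783]), 'torque': array([7.54188409e-03, 5.89358241e-05, 2.79199565e-02]), 'width': 85.07053496423507} 8.0
scene 0.9960799319727891
top 0.9959736394557823
```

View pics/scene0.png

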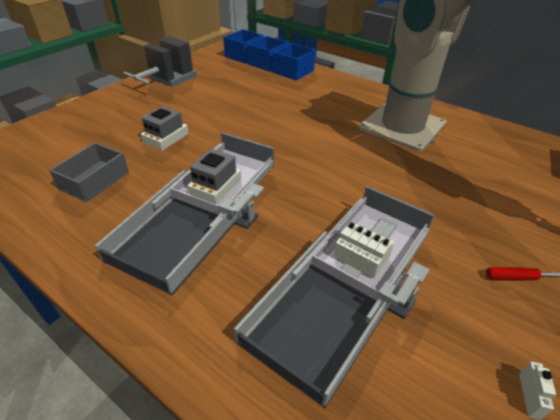

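View pics/top0.png

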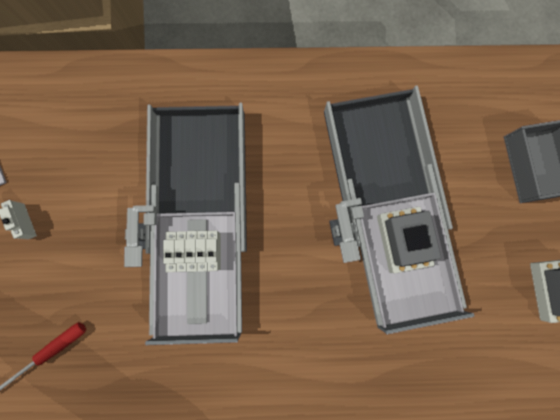

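The contactor unit is the right one in the top picture: lever at about (348,230), front panel at about (428,322). The breaker unit is on the left, with its lever at about (135,237). Next I measure the contactor unit.

```bash
python3 - <<'E'
from h import *
z=np.load("top0.npz");d=z["d"];P=pts(d,dict(intrinsics=z["K"],rvec=z["r"],tvec=z["t"]))
print(P[10:400:60,280].round(0).tolist())
def show(x0,x1,y0,y1):
    c=cv2.resize(z["im"][y0:y1,x0:x1,::-1],None,fx=5,fy=5,interpolation=cv2.INTER_NEAREST);return c
cv2.imwrite("pics/lev.png",show(315,385,185,280)); cv2.imwrite("pics/front.png",show(365,485,280,340))
np.set_printoptions(linewidth=250)
print("z lever"); print(P[192:272:3,322:372:2,2].round(0).astype(int))
# front panel top: z 70..84 in region
m=(abs(P[...,2]-77)<5); m[:300]=0; m[:,:365]=0;m[:,485:]=0
Q=P[m];print(len(Q),Q.mean(0))
r=cv2.minAreaRect(Q[:,:2].astype(np.float32));print("front rect",r,cv2.boxPoints(r).tolist())
l=np.zeros(d.shape,bool);l[200:268,325:366]=1
m=(P[...,2]>56)&(P[...,2]<72)&l
n,lab,st,ce=cv2.connectedComponentsWithStats(m.astype(np.uint8))
for i in range(1,n):
    if st[i,4]>30:
        Q=P[lab==i]; r=cv2.minAreaRect(Q[:,:2].astype(np.float32));print(st[i],Q.mean(0),r,cv2.boxPoints(r).round(1).tolist())
E
```

```text
[[1607.0, -17.0, -752.0], [955.0, 1.0, -2.0], [826.0, 4.0, 1.0], [704.0, 7.0, 1.0], [585.0, 9.0, 1.0], [472.0, 11.0, 1.0], [362.0, 14.0, 0.0]]
z lever
[[                   2                   -2                   -3                    0                    0                   -1                    1                    0                    1                    0                   13
                    30                   47                   49                   46                   46                   47                    8                    7                    9                    8                    8
                     8                    8                    9]
 [                  -1                   -2 -9223372036854775808                    2                    1                    1                   -1                    2                    2                    0                    8
                    25                   44                   51                   41                   47                   45                   11                    6               
[... 13723 characters left out ...]
67.73245239257812]]
[336 200  26  62 869] [ 614.83827812 -111.67925819   64.99908233] ((616.2159423828125, -114.92398834228516), (45.746856689453125, 109.08735656738281), 89.13591003417969) [[561.2999877929688, -137.0], [670.4000244140625, -138.60000610351562], [671.0999755859375, -92.9000015258789], [562.0, -91.19999694824219]]
[351 206  13  13 122] [ 649.84912867 -131.41596141   62.51106475] ((650.0809936523438, -131.8701934814453), (20.180875778198242, 18.19888687133789), 9.73997974395752) [[638.5999755859375, -124.5999984741211], [641.7000122070312, -142.5], [661.5999755859375, -139.10000610351562], [658.5, -121.19999694824219]]<stdin>:8: RuntimeWarning: invalid value encountered in cast
```

View pics/lev.png

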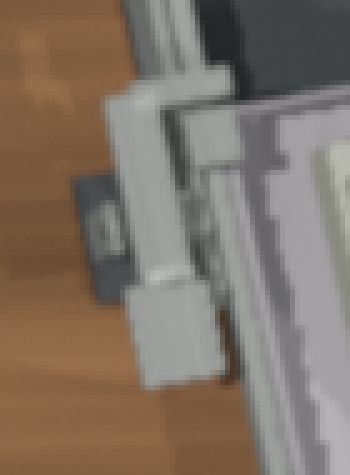

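View pics/front.png

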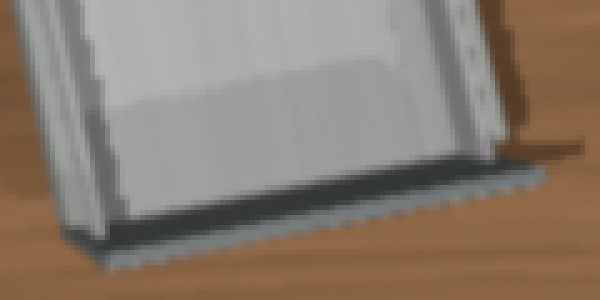

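```bash
python3 - <<'E'
from h import *
z=np.load("top0.npz");d=z["d"];P=pts(d,dict(intrinsics=z["K"],rvec=z["r"],tvec=z["t"]))
a=np.deg2rad(9.70);ex=np.array([np.cos(a),np.sin(a)]);ey=np.array([-ex[1],ex[0]])
m=np.zeros(d.shape,bool);m[243:264,338:362]=1
m&=(P[...,2]>55)&(P[...,2]<66)
Q=P[m];r=cv2.minAreaRect(Q[:,:2].astype(np.float32));print(m.sum(),Q.mean(0),r)
F=np.array([453.5,-245.3])-3*ex; print("front mid",F)
L=(Q[:,:2]-F)@np.c_[ex,ey]; print("pad local range",np.percentile(L,[1,50,99],axis=0), (L.min(0)+L.max(0))/2)
print("pred pad",F+150*ex+107*ey)
# channel outer edge near pad in local coords
B=((P[...,:2]-F)@np.c_[ex,ey]); k=(P[...,2]>40)&(P[...,2]<54)&(B[...,0]>135)&(B[...,0]<165)&(B[...,1]>70)&(B[...,1]<130)
print("channel y",np.percentile(B[k][:,1],[1,50,99]))
# scene view cross-check
z=np.load("scene0.npz");d=z["d"];P=pts(d,dict(intrinsics=z["K"],rvec=z["r"],tvec=z["t"]));B=((P[...,:2]-F)@np.c_[ex,ey])
k=(P[...,2]>58)&(P[...,2]<66)&(B[...,0]>125)&(B[...,0]<169)&(B[...,1]>80)&(B[...,1]<130)
print("scene pad local",k.sum(),np.percentile(B[k],[2,50,98],axis=0),np.median(P[k],axis=0))
k=(P[...,2]>72)&(P[...,2]<82)&(abs(B[...,0])<15)&(abs(B[...,1])<90)
print("scene front",k.sum(),np.percentile(B[k],[2,50,98],axis=0))
E
```

```text
309 [ 578.69022859 -114.78944963   61.77862971] ((579.5033569335938, -115.26146697998047), (33.60900115966797, 30.273866653442383), 8.313541412353516)
front mid [ 450.54288959 -245.80546814]
pad local range [[132.62112539  92.26397911]
 [148.24482292 107.73134485]
 [165.23662749 121.59450648]] [149.25667726 106.77655668]
pred pad [ 580.37004634 -115.06179001]
channel y [70.3512693  76.25338411 88.17856827]
scene pad local 124 [[131.99023903  95.04854451]
 [148.12640334 112.05605864]
 [167.27642594 124.13172548]] [ 578.05697043 -110.40114107   60.97634063]
scene front 129 [[ -0.48285399 -71.22226398]
 [  4.0248958    7.67581449]
 [  7.4756732   76.86786402]]
```

Call:
step_arm(deltas=[[[0,18.5,-35.5,0,0,0,-0.11],[0,18.5,-35.5,0,0,0,-0.11],[0,18.5,-35.5,0,0,0,-0.11],[0,18.5,-35.5,0,0,0,-0.11],[0,18.5,-35.5,0,0,0,-0.11],[0,18.5,-35.5,0,0,0,-0.11],[0,18.5,-35.5,0,0,0,-0.11],[0,18.5,-35.5,0,0,0,-0.11],[0,18.5,-35.5,0,0,0,-0.11],[0,18.5,-35.5,0,0,0,-0.104]]])

```text
clock: 0.93
eef_pos: [382.2, 262.6, 239.3]
tool_rot: [-3.141, -0.0, 1.735]
force: [0.9, 0.3, -0.3]
width: -0.4
```

Call:
step_arm(deltas=[[[0,18,-35,0,0,0,0],[0,18,-35,0,0,0,0],[0,18,-35,0,0,0,0],[0,18,-35,0,0,0,0],[0,18,-35,0,0,0,0],[0,18,-35,0,0,0,0],[0,18,-35,0,0,0,0],[0,18,-35,0,0,0,0],[0,18,-35,0,0,0,0],[0,18,-35,0,0,0,0]]])

```text
clock: 1.77
eef_pos: [562.2, -87.3, 239.0]
tool_rot: [-3.141, -0.001, 1.74]
force: [1.1, -0.1, 0.5]
width: -0.0
```

Call:
step_arm(deltas=[[[0,12,-28,0,0,0,0],[0,0,0,-40,0,0,0],[0,0,0,-40,0,0,0],[0,0,0,-40,0,0,0],[0,0,0,-25,0,0,0],[0,0,0,0,0,0,0],[0,0,0,0,0,0,0]]])

```text
clock: 2.35
eef_pos: [572.9, -113.5, 93.3]
tool_rot: [-3.139, -0.001, 1.74]
force: [0.9, -0.4, 0.1]
width: 0.2
```

```bash
python3 - <<'E'
from h import *
im,d,ci=grab("scene"); cv2.imwrite("pics/s1.png",cv2.resize(im[100:300,100:400,::-1],None,fx=2.5,fy=2.5))
im,d,ci=grab("wrist"); cv2.imwrite("pics/w1.png",im[:,:,::-1]);print(ctrl.read_state()["eef_pos"],ctrl.read_state()["force"])
E
```

```text
[ 575.18629658 -114.01463585   95.94511228] [-0.1645887  -0.39086276  0.69361687]
```

View pics/s1.png

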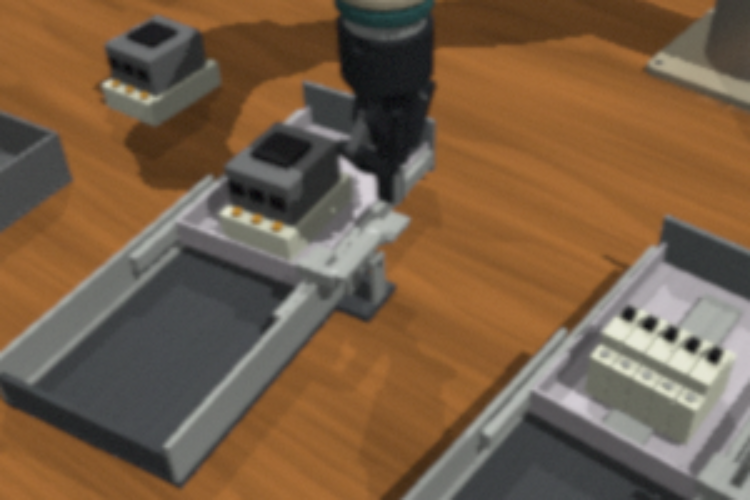

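View pics/w1.png

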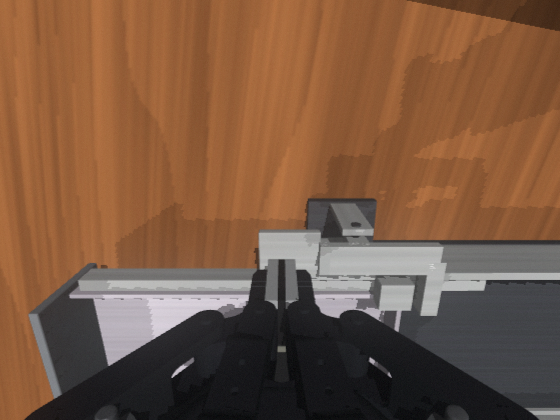

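The wrist view shows the fingertips at about (282,265), over the pad, which spans columns 260-320. I lower slowly onto it.

Call:
step_arm(deltas=[[[0,0,0,-12,0,0,0],[0,0,0,-10,0,0,0],[0,0,0,-3,0,0,0],[0,0,0,-3,0,0,0],[0,0,0,0,0,0,0]]])

```text
clock: 2.87
eef_pos: [573.5, -113.4, 65.9]
tool_rot: [-3.141, -0.0, 1.74]
force: [0.4, 0.2, -0.1]
width: -0.1
```

Call:
step_arm(deltas=[[[0,0,0,-3,0,0,0],[0,0,0,-2,0,0,0],[0,0,0,-1,0,0,0],[0,0,0,0,0,0,0]]])

```text
clock: 3.2
eef_pos: [573.5, -113.6, 60.1]
tool_rot: [-3.141, -0.0, 1.74]
force: [-1.6, -0.4, 2.2]
width: -0.4
```

Call:
step_arm(deltas=[[[0,0,0,-2,0,0,0],[0,0,0,-2,0,0,0],[0,0,0,0,0,0,0]]])

```text
clock: 3.45
eef_pos: [573.7, -113.6, 56.1]
tool_rot: [-3.141, -0.0, 1.74]
force: [-2.9, -0.5, 3.2]
width: -0.3
```

```bash
python3 - <<'E'
from h import *
print(ctrl.read_state()["eef_pos"],ctrl.read_state()["force"])
im,d,ci=grab("scene"); cv2.imwrite("pics/s2.png",cv2.resize(im[140:260,180:320,::-1],None,fx=5,fy=5))
E
```

```text
[ 573.69564036 -113.55286727   56.14633111] [-2.90937596 -0.45692092  3.18232082]
```

View pics/s2.png

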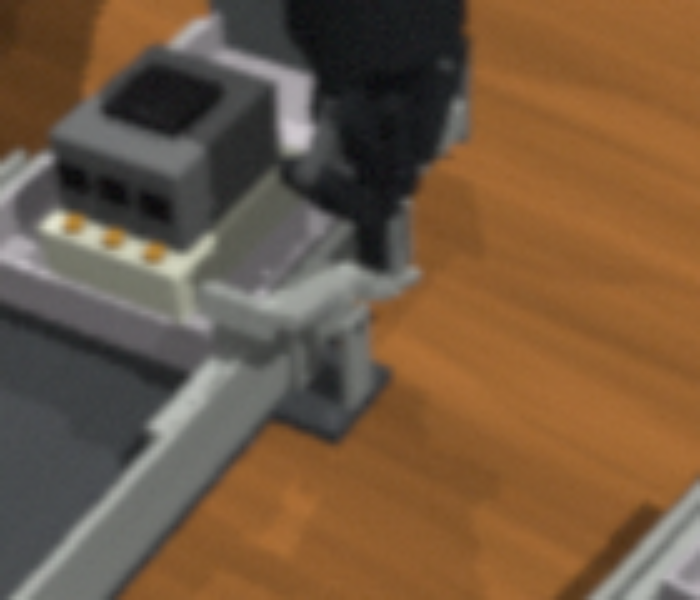

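The lever is tipping, with the fingers on its pad at about (390,270). I press on to the hard stop.

Call:
step_arm(deltas=[[[0,0,0,-2,0,0,0],[0,0,0,-1,0,0,0],[0,0,0,0,0,0,0]]])

```text
clock: 3.75
eef_pos: [573.9, -113.6, 55.2]
tool_rot: [3.141, -0.001, 1.74]
force: [-6.5, 1.4, 19.6]
width: 0.3
```

Call:
step_arm(deltas=[[[0,0,0,-2,0,0,0],[0,0,0,0,0,0,0]]])

```text
clock: 3.92
eef_pos: [574.1, -113.6, 54.7]
tool_rot: [3.14, -0.001, 1.739]
force: [-9.4, 2.6, 31.7]
width: -0.2
```

Call:
step_arm(deltas=[[[0,0,0,-1,0,0,0],[0,0,0,0,0,0,0]]])

```text
clock: 4.08
eef_pos: [574.2, -113.6, 54.4]
tool_rot: [3.14, -0.001, 1.739]
force: [-11.0, 2.6, 37.3]
width: 0.3
```

The force climbs with little travel, so the lever is on its stop. I lift off and move to a spot in front of the panel.

Call:
step_arm(deltas=[[[0,0,0,20,0,0,0],[0,0,0,40,0,0,0],[0,0,0,40,0,0,0],[0,-30,-24,0,0,0,0],[0,-30,-24,0,0,0,0],[0,-30,-24,0,0,0,0],[0,-30,-24,0,0,0,0],[0,-30,-24,0,0,0,0],[0,-23,-20,0,0,0,0],[0,0,0,0,0,0,0]]])

```text
clock: 4.92
eef_pos: [396.0, -258.6, 150.7]
tool_rot: [-3.14, 0.003, 1.73]
force: [0.7, 0.0, 0.5]
width: 0.1
```

```bash
python3 - <<'E'
from h import *
print(ctrl.read_state()["eef_pos"],ctrl.read_state()["force"])
im,d,ci=grab("top"); cv2.imwrite("pics/t3.png",cv2.resize(im[180:350,300:500,::-1],None,fx=3,fy=3))
P=pts(d,ci);a=np.deg2rad(9.70);ex=np.array([np.cos(a),np.sin(a)]);ey=np.array([-ex[1],ex[0]]);F=np.array([450.5,-245.8])
B=((P[...,:2]-F)@np.c_[ex,ey])
for x in range(130,170,5):
    k=(abs(B[...,0]-x)<3)&(abs(B[...,1]-107)<9);print(x,np.nanmedian(P[k][:,2]))
E
```

```text
[ 395.97077466 -258.61365515  150.68183406] [0.74303527 0.02287729 0.53671651]
130 0.06577688960252186
135 42.303288612445215
140 43.63230722263553
145 45.14996529949215
150 47.772484043525935
155 49.575786815496485
160 51.23878650449109
165 59.21753134228243
```

View pics/t3.png

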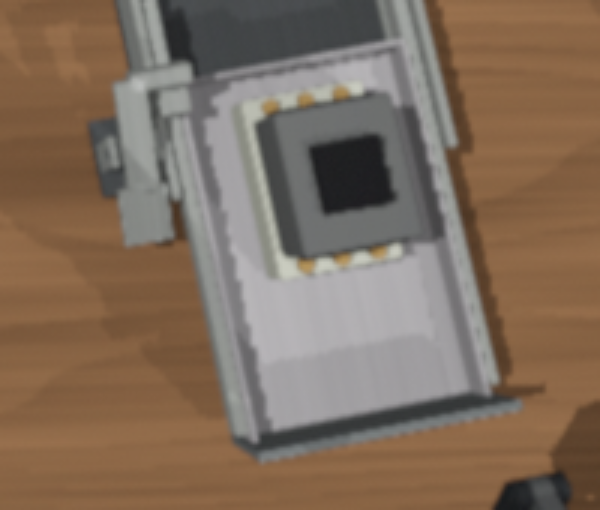

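The depth shows the pad centre at 47.8 mm, which is sunk 14 mm, so the lever is down. I go down in front of the panel.

Call:
step_arm(deltas=[[[0,0,0,-32,0,0,0],[0,0,0,-32,0,0,0],[0,0,0,-32,0,0,0],[0,0,0,0,0,0,0],[0,0,0,0,0,0,0]]])

```text
clock: 5.38
eef_pos: [401.0, -252.6, 53.3]
tool_rot: [-3.14, -0.002, 1.741]
force: [0.0, 0.5, -0.3]
width: 0.2
```

Call:
step_arm(deltas=[[[0,9.86,1.69,0,0,0,0],[0,9.86,1.69,0,0,0,0],[0,4.93,0.84,0,0,0,0],[0,4.93,0.84,0,0,0,0],[0,4.93,0.84,0,0,0,0],[0,4.93,0.84,0,0,0,0],[0,4.93,0.84,0,0,0,0],[0,4.93,0.84,0,0,0,0]]])

```text
clock: 6.05
eef_pos: [449.6, -245.1, 54.4]
tool_rot: [-3.14, -0.001, 1.739]
force: [-3.8, -0.5, 2.4]
width: -0.2
```

Call:
step_arm(deltas=[[[0,6.9,1.18,0,0,0,0],[0,6.9,1.18,0,0,0,0],[0,6.9,1.18,0,0,0,0],[0,6.9,1.18,0,0,0,0]]])

```text
clock: 6.38
eef_pos: [478.5, -240.2, 54.3]
tool_rot: [-3.142, -0.0, 1.74]
force: [-3.8, -0.5, 2.3]
width: 0.1
```

```bash
cat > tr.py <<'E'
from h import *
import sys
s=ctrl.read_state();print(s["eef_pos"],s["force"],s["clock"])
im,d,ci=grab("top"); cv2.imwrite(sys.argv[1],im[:,:,::-1])
P=pts(d,ci);a=np.deg2rad(9.70);ex=np.array([np.cos(a),np.sin(a)]);ey=np.array([-ex[1],ex[0]]);F=np.array([450.5,-245.8])
B=((P[...,:2]-F)@np.c_[ex,ey])
print("tool local",(s["eef_pos"][:2]-F)@np.c_[ex,ey])
k=(abs(P[...,2]-77)<4)&(abs(B[...,1])>50)&(abs(B[...,1])<78)&(B[...,0]>-20)&(B[...,0]<200)
print("panel x",k.sum(),np.percentile(B[k][:,0],[2,25,50,75,98]))
k=(abs(B[...,0]-150)<3)&(abs(B[...,1]-107)<9);print("pad z",np.nanmedian(P[k][:,2]))
E
python3 tr.py pics/t4.png
```

```text
[ 478.49632123 -240.23167723   54.25647141] [-3.7959152  -0.54022346  2.27317226] 6.3833
tool local [28.5342742   0.77163227]
panel x 94 [43.70215641 45.3717977  47.07705091 48.60461421 49.59809536]
pad z 47.98557296726169
```

View pics/t4.png

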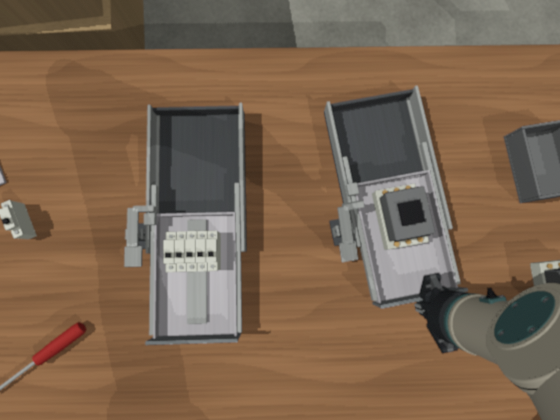

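The tray is sliding, with the panel outer face 44 mm in and the arm clear of the other unit. I push on.

Call:
step_arm(deltas=[[[0,9.86,1.69,0,0,0,0],[0,9.86,1.69,0,0,0,0],[0,9.86,1.69,0,0,0,0],[0,9.86,1.69,0,0,0,0],[0,9.86,1.69,0,0,0,0],[0,9.86,1.69,0,0,0,0],[0,9.86,1.69,0,0,0,0],[0,9.86,1.69,0,0,0,0],[0,7.9,1.35,0,0,0,0],[0,0,0,0,0,0,0]]])

```text
clock: 7.27
eef_pos: [568.2, -224.4, 54.4]
tool_rot: [3.138, 0.001, 1.742]
force: [0.3, -0.3, -0.9]
width: -0.3
```

Call:
step_arm(deltas=[[[0,2.96,0.5,0,0,0,0],[0,2.96,0.5,0,0,0,0],[0,2.96,0.5,0,0,0,0],[0,0,0,0,0,0,0]]])

```text
clock: 7.6
eef_pos: [573.8, -223.6, 54.4]
tool_rot: [3.141, -0.001, 1.74]
force: [-1.0, 0.4, 0.6]
width: -0.6
```

```bash
python3 tr.py pics/t5.png
```

```text
[ 573.8397754  -223.55857667   54.3808744 ] [-1.01139121  0.40000132  0.63296904] 7.6
tool local [125.3238881   1.1420059]
panel x 56 [140.57043644 141.91433535 143.41568984 144.8960915  146.25350735]
pad z 47.786497787522194
```

Panel at about 141-143 mm, still short of the stop. I continue slowly until the force rises.

Call:
step_arm(deltas=[[[0,2.96,0.5,0,0,0,0],[0,1.97,0.34,0,0,0,0],[0,0,0,0,0,0,0]]])

```text
clock: 7.9
eef_pos: [578.8, -222.9, 54.3]
tool_rot: [3.141, -0.0, 1.74]
force: [-2.6, 0.9, 1.6]
width: 0.2
```

Call:
step_arm(deltas=[[[0,1.97,0.34,0,0,0,0],[0,1.97,0.34,0,0,0,0],[0,0,0,0,0,0,0]]])

```text
clock: 8.15
eef_pos: [582.5, -222.3, 54.2]
tool_rot: [-3.142, -0.0, 1.74]
force: [-3.0, 1.5, 0.8]
width: 0.1
```

Call:
step_arm(deltas=[[[0,1.97,0.34,0,0,0,0],[0,1.97,0.34,0,0,0,0],[0,0,0,0,0,0,0]]])

```text
clock: 8.4
eef_pos: [582.6, -222.2, 54.2]
tool_rot: [-3.135, -0.002, 1.739]
force: [-11.2, 0.5, 7.0]
width: -0.1
```

Call:
step_arm(deltas=[[[0,1.97,0.34,0,0,0,0],[0,0.99,0.17,0,0,0,0],[0,0,0,0,0,0,0]]])

```text
clock: 8.65
eef_pos: [582.6, -222.2, 54.2]
tool_rot: [-3.13, -0.004, 1.738]
force: [-16.6, 0.1, 12.5]
width: 0.4
```

The tool stays at 582.6 while the force climbs to 17 N, so the tray is on its end stop. I back off and check.

Call:
step_arm(deltas=[[[0,-9.86,-1.69,0,0,0,0],[0,-19.7,-3.38,0,0,0,0],[0,-29.6,-5.07,0,0,0,0],[0,-29.6,-5.07,0,0,0,0],[0,0,0,40,0,0,0],[0,0,0,40,0,0,0],[0,0,0,40,0,0,0],[0,-30,0,0,0,0,0],[0,-30,0,0,0,0,0],[0,0,0,0,0,0,0]]])

```text
clock: 9.48
eef_pos: [435.7, -237.1, 175.3]
tool_rot: [-3.14, -0.0, 1.736]
force: [-0.5, 0.0, -0.4]
width: -0.1
```

```bash
python3 tr.py pics/t6.png; python3 - <<'E'
from h import *
im,d,ci=grab("scene"); cv2.imwrite("pics/s6.png",im[:,:,::-1])
E
```

```text
[ 435.74773693 -237.10798035  175.33166706] [-0.52013864  0.0100826  -0.3947599 ] 9.4833
tool local [-13.07684389  11.05335358]
panel x 106 [149.33139166 150.72640277 152.24295487 153.75388312 155.10524657]
pad z 47.50907627703646
```

View pics/t6.png

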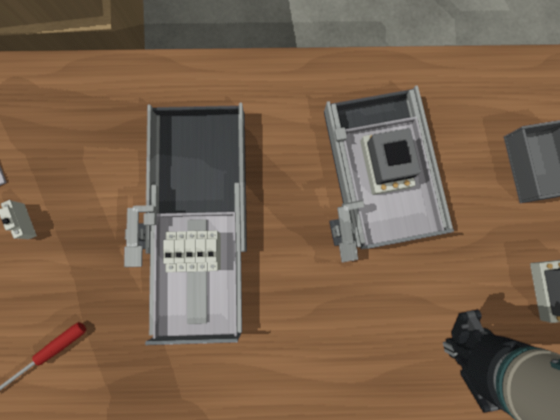

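View pics/s6.png

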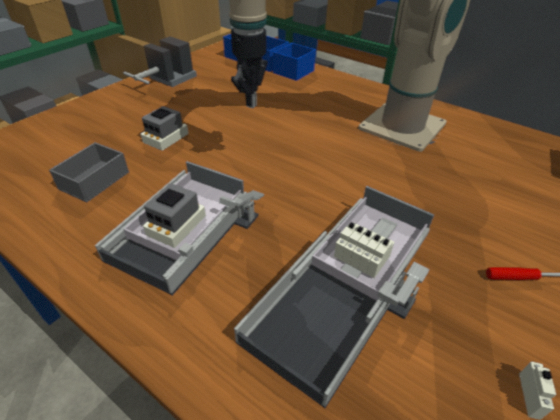

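The tray is home: the panel is flush with the channel ends at about (405,240) in the top view, having moved 149 mm. The lever is still down, and the other unit is unchanged at (190,225).

```bash
python3 -c "
from cell import ctrl
print(ctrl.finish_job())"
```

```text
the job is handed in; nothing more can be done
None
```

The contactor tray is released and pushed fully home, and I handed the job in at about 9.6 s of the 38 s allowed.

- **Lever:** I pressed the contactor unit's lever with closed fingers until the force rose to about 37 N at the hard stop. Depth images showed the pad centre at 47.8 mm afterwards and 47.5 mm at the end. That is the full 14 mm sink, and it stayed down.
- **Tray:** I pushed the middle of the front panel until the tool stopped moving and the force climbed to about 17 N. After backing off, the panel had travelled about 149 mm, which matches the full extension.
- **Other unit:** The robot did not touch the breaker tray or its lever, and they look unchanged in the final pictures.
- **At hand-in:** The gripper was clear of everything.

None of my checks failed. One measurement disagreed: the scene camera put the lever pad about 4 mm further left (+y) than the top camera. I used the top camera's position because it agreed with the given spacing between panel and pad.

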